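# Refit the head of a bench cheese press and push the mould's disc home

## Task

Lower the washed press head from the green board, upright and square, over the press's tall guide rod, its foot going into the white mould. With it push the blue disc down until it stops, seated at the bottom, and hold it there with about 15 N for one second (never over 25 N on disc or press), then let go, leaving the head resting on the disc. Do not let the head drop down the rod; leave jar, bottle and cup alone.

Things in the scene. Friction and masses are not known exactly. Their poses are not given: they have to be found in the camera images.
- press: Bench press, fixed to the table: wooden base board 190 x 120 x 20 mm with a steel guide rod and an open white round mould on it. Origin: centre of the board's underside, z up. The rod stands at x = -37.5 mm, the mould's centre at x = +37.5 mm (both y = 0). Mould: outside diameter 84 mm, inside 76 mm, rim 75 mm above the table.
- guide_rod: Upright steel guide rod, diameter 16 mm, its end tapering to 8 mm over the last 8 mm. Origin on its axis, on top of the base board (20 mm above the table), z up along the rod. It is 140 mm long, so it ends 160 mm above the table.
- rod_tip (a point): Top end of the guide rod, on its axis, 160 mm above the table.
- disc: Blue loose disc lying in the mould, diameter 71 mm, 10 mm thick; origin: centre of its underside, z up. It starts on a stiff sliding post, its top 60 mm above the table. The post gives way at about 7 N (20 N per m/s more when quick) and stays where pushed. It seats on a rubber ring (20 N per mm) unseen beneath it, somewhere 6 to 20 mm below its start.
- head: Press head, loose, 0.3 to 0.5 kg, starts upright on the draining board. Origin: on the drilled hole's axis, at underside level; z up along the hole, x towards the foot. Red block 34 x 34 x 64 mm high, 17.6 mm hole right through along z; aluminium arm (24 mm wide, 50 to 64 mm above underside) leads along x to the foot. In the press its x points along the press's x. Centre of mass near x = 60 mm.
- head_grip (a point): In the dark wooden grip of the head, 90 mm above its underside at x = 60 mm; axes as the head's. The grip is an upright slab on the arm, 40 mm long (x = 40 to 80 mm), 14 mm thick along y, from 64 to 106 mm above the underside. Pinch it across y.
- head_foot (a point): Centre of the underside of the head's round steel foot (diameter 64 mm, 12 mm thick), at x = 75 mm in the head, level with the red block's underside; axes as the head's.
- drain_board: Green plastic draining board 210 x 130 x 8 mm, fixed; origin at the centre of its underside.
- yoghurt_jar: Bystander: white jar with green label, diameter 68 mm, 90 mm high; origin at the centre of its base.
- milk_bottle: Bystander: white bottle, diameter 64 mm, 170 mm high; origin at the centre of its base.
- tasting_cup: Bystander: yellow cup, diameter 70 mm, 70 mm high; origin at the centre of its base.
Not all that is in view belongs to the job. What is meant by the head is not orange, and is the larger of those in its own colour.

How it is judged:
By the outcome, as a careful person would: the job done as asked, in the order asked, and still so for the second after the job is handed in, with the robot touching nothing.
It also fails if it takes over 64 s, if anything falls off the work surface, if the arm or the gripper's body presses on something with over 40 N, if the wrist force passes 120 N, or if a joint passes its speed limit or range.

## Robot

A 6-joint arm with a two-finger parallel gripper is mounted at the origin on the work surface. World frame = base frame: x ahead of the robot, y to its left, z up, the work surface at z = 0. Lengths are in mm, angles in rad, forces in N, time in s.
With the tool pointing down it reaches from about 300 to 775 mm from the base axis. Payload 14.6 kg.
Tool frame: the origin (TCP) lies on the centre line of the jaws, within the pads' length; the fingertips stand 11 mm ahead of it and the grasp point (between the pads) lies 8 mm behind it; x points along the fingers, y is the direction in which the jaws open and shut, and the axes are right-handed (so a half turn about x gives the same grasp; the last joint's range is limited). The gripper opens to 94 mm and grips with 3 to 60 N. Pads are 16 mm wide; open, the fingers measure 119 mm over their backs; the gripper's body (75 mm by 177 mm) begins 78 mm behind the grasp point.
Start: joints at [-1.246, 0.3, 1.521, -0, 1.321, -0.067], TCP at [210.011, -508.315, 216.446] pointing down, gripper open.
Joint ranges: [-3.03, 3.03], [-0.79, 2.21], [0.23, 2.52], [-1.04, 4.18], [0, 3.07], [-2.55, 2.55]. Speed limits (rad/s): [2.22, 2.22, 2.57, 3.14, 3.14, 3.14].

## Interface

Orientations are given as [roll, pitch, yaw] about the fixed x, y, z axes, in that order (R = Rz(yaw) Ry(pitch) Rx(roll)).
In Python, from cell import manip gives the robot as it stands.
- The arm moves only by the shell command python3 -m handwheel 'ROWS' [OPENING] [FORCE]. ROWS is JSON, a list of rows, each a list of 2 entries, a list of its own where there are three numbers: the shift along the tool's x, y, z in mm, then the turn about the tool's x in rad. In form: [[[x, y, z], spin], ...]. A call has exactly 10 rows; each row shifts and turns the commanded pose from where the row before left it, along the tool's axes as they then stand; what a row does not reach is not made up. A row lasts 1/8 s, in which the tool goes at most 62.5 mm and 10.7 degrees, less where a joint would pass 70% of its speed; a pose out of reach is approached as far as the arm can. A call with a gripper value outside its range is refused whole. OPENING is the closure in counts, from 0 (fully open) to 255 (shut), set as the call begins (- or left out, the last holds). The fingers move at their own pace and stop on an object; FORCE is the grip in N (left out, the last holds). Time passes only in rows, so rows that do not move let the fingers close, or fill a call up. It gives the time, the measured TCP pose, the force and the opening at its end, in the units of the state.
- manip.read_state(): the state, without advancing time (a new reading comes with each control period).
- manip.camera(name): name is "scene" or "top" or "wrist"; returns a dict with "pixels" (384x512x3 uint8, red, green, blue), "z_map" (384x512 float32, mm along the optical axis (not along the pixel's ray), 0 where there is no reading), "mtx" (3x3 intrinsics, pixels), "xyz" and "orientation" of the camera in the world. Camera axes: x right, y up, looking along -z (the intrinsics and any distortion apply to the point x, -y, -z); pixel columns grow to the right and rows downward; lengths in mm; the calibration is good to about 2 mm. A picture is of the moment at which its call begins.
- manip.sign_off(): hands the job in, once; it reports no verdict.
Trained networks look in the newest picture that a camera, given by its name, has taken for a name from the list of things; names that differ only in an ending like _2 or _b are one class to them, and where a whole thing is asked for, a point or a joint stands for the part that bears it (a point fixed in the world has none). Each returns a list of dicts, best first, with "confidence" (0 to 1); they miss things now and then, are a little off and sometimes report something else, mostly with a low value. They report only what shows in the picture. A call takes as long as a camera call. They do not tell look-alikes from the thing itself.
- manip.cut_out(target, camera): "region" (384x512 bool, what is visible of it) and "centre" ([column, row] in pixels, amid what is visible of it).
The state is a dict: "clock": time; "joints": joint angles; "qd": joint speeds; "effort": joint torques, N m; "eef_pos": TCP position; "eef_rot": TCP orientation; "wrist_force": force on the tool from outside, world axes, zero at the start; "moment": the same for the moment, N m; "finger_gap": finger opening in mm.
Only numpy, scipy, OpenCV 4.12 (cv2) and the standard library are available. Lean on these libraries where they do the work, as an engineer would, in place of code of your own. Each camera call takes 0.05 s, during which the arm holds its last target. There are 200 camera calls.

## Working session

There is one attempt and no reset: what is moved stays moved. The work goes in short steps, Python scripts to look and compute and a shell command to move; the robot and the scene stay as the last step left them, time stands still between calls to the robot, and variables do not carry over. Pictures are saved under pics/ and viewed, about 8 in all and at most 12, crops included, and the job is handed in when it is done.

```bash
ls; mkdir -p pics
cat > h.py <<'E'
import numpy as np, cv2
from cell import manip
from scipy.spatial.transform import Rotation as R
def camR(c):
    o=np.array(c["orientation"],float)
    return o if o.shape==(3,3) else R.from_euler('xyz',o).as_matrix()
def pts(c,mask=None,rows=None):
    z=c["z_map"]; m=(z>0) if mask is None else (mask&(z>0))
    v,u=np.nonzero(m); K=np.array(c["mtx"]); d=z[v,u]
    p=np.stack([(u-K[0,2])/K[0,0]*d,-(v-K[1,2])/K[1,1]*d,-d],1)
    return p@camR(c).T+np.array(c["xyz"])
def save(c,n): cv2.imwrite("pics/"+n,c["pixels"][:,:,::-1])
E
python3 - <<'E'
from h import *
s=manip.read_state(); print({k:np.round(v,3) for k,v in s.items()})
ims=[]
for n in ["scene","top"]:
    c=manip.camera(n); ims.append(c["pixels"][:,:,::-1]); print(n,np.round(c["xyz"]),np.round(c["orientation"],3),np.round(c["mtx"],1).tolist(),[k for k in c])
    save(c,n+"0.png")
    for t in ["head","press","guide_rod","disc","drain_board","yoghurt_jar","milk_bottle","tasting_cup"]:
        for d in manip.cut_out(t,n)[:3]:
            P=pts(c,d["region"]); print(t,round(d["confidence"],2),np.round(d["centre"]),len(P),np.round(np.median(P,0)) if len(P) else '', np.round(P.min(0)) if len(P) else '',np.round(P.max(0)) if len(P) else '')
cv2.imwrite("pics/a.png",cv2.resize(np.hstack(ims),(800,300)))
E
```

```text
pics
{'clock': np.float64(0.0), 'joints': array([-1.246,  0.3  ,  1.522, -0.   ,  1.321, -0.067]), 'qd': array([-0.002, -0.001,  0.001, -0.002,  0.002, -0.001]), 'effort': array([ 0.0000e+00, -5.3180e+01, -3.5274e+01,  7.1000e-02,  2.4000e-02,
       -0.0000e+00]), 'eef_pos': array([ 209.929, -508.093,  215.877]), 'eef_rot': array([-1.629,  1.57 ,  1.904]), 'wrist_force': array([ 0.366,  0.595, -0.137]), 'moment': array([ 0.018, -0.006, -0.018]), 'finger_gap': np.float64(93.958)}
scene [1232.   -3. 1145.] [ 0.587 -0.011  1.565] [[420.3, 0.0, 251.6], [0.0, 420.3, 193.2], [0.0, 0.0, 1.0]] ['pixels', 'z_map', 'mtx', 'xyz', 'orientation']
head 0.9 [192. 162.] 703 [ 383. -197.   51.] [ 307. -283.   -6.] [ 414. -146.  110.]
head 0.58 [201. 208.] 785 [ 559. -147.   63.] [ 478. -216.   -5.] [591. -96. 119.]
head 0.56 [151. 264.] 303 [ 740. -273.   33.] [ 684. -294.   -3.] [ 764. -253.   73.]
press 0.95 [292. 199.] 1844 [510. 148.  21.] [409.  52.  -4.] [581. 266. 164.]
guide_rod 0.68 [290. 177.] 127 [485. 124. 102.] [477. 117.  30.] [491. 132. 164.]
disc 0.79 [308. 192.] 264 [502. 197.  60.]
[... 698 characters left out ...]
. -98. 122.]
head 0.57 [327. 270.] 816 [ 373. -191.   59.] [ 347. -286.   -4.] [ 416. -147.  111.]
disc 0.61 [309. 206.] 780 [ 549. -145.   66.] [ 515. -220.    3.] [587. -98. 122.]
disc 0.58 [178. 223.] 542 [505. 192.  60.] [472. 159.  28.] [539. 226.  66.]
drain_board 0.62 [315. 208.] 2753 [ 560. -169.    8.] [ 485. -278.   -6.] [642. -53. 115.]
drain_board 0.54 [309. 204.] 731 [ 549. -145.   67.] [ 515. -220.    8.] [586. -98. 122.]
yoghurt_jar 0.97 [249. 129.] 648 [755.  17.  87.] [734. -17.  -3.] [826.  53.  96.]
milk_bottle 0.92 [408. 171.] 791 [ 626. -405.  111.] [ 604. -484.   -3.] [ 663. -386.  175.]
tasting_cup 0.63 [100. 178.] 628 [636. 430.  37.] [598. 388.  -3.] [665. 456.  75.]
```

Run:
```python
import cv2,numpy as np
a=cv2.imread("pics/top0.png")[90:330,60:440];b=cv2.imread("pics/scene0.png")[120:300,80:420]
a=cv2.resize(a,(475,300));b=cv2.resize(b,(567,300))
cv2.imwrite("pics/b.png",np.vstack([cv2.copyMakeBorder(a,0,0,0,92,0),b]))
```

```text
(no output)
```

View pics/b.png

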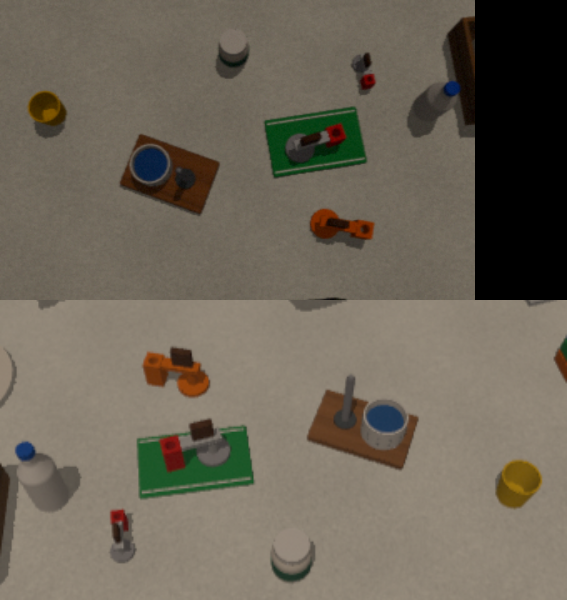

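The picture shows three look-alikes, given as top-camera pixels. The orange head is at (327,270), the small red head off the board at (353,146), and the larger red head on the green board at (309,203). I choose the one on the board. Next I measure its pose and the press.

```bash
cat >> h.py <<'E'
from scipy.optimize import least_squares
def cloud(c):
    P=pts(c); z=c["z_map"]; m=z>0
    hsv=cv2.cvtColor(c["pixels"],cv2.COLOR_RGB2HSV)[m]
    return P,hsv.astype(int)
def circ(p,r=None):
    f=(lambda q:np.hypot(*(p-q[:2]).T)-(q[2] if r is None else r))
    s=least_squares(f,list(p.mean(0))+([40] if r is None else []),loss='soft_l1'); return s.x, np.sqrt(np.mean(s.fun**2))
def box(P,c,r): return np.hypot(*(P[:,:2]-np.array(c)).T)<r
E
python3 - <<'E'
from h import *
for n in ["scene","top"]:
    c=manip.camera(n); P,H=cloud(c)
    b=box(P,(503,194),60)
    rim=b&(P[:,2]>71)&(P[:,2]<80)&(box(P,(503,194),50))
    print(n,"rim",rim.sum(),circ(P[rim][:,:2]), np.median(P[rim][:,2]))
    d=b&(H[:,0]>95)&(H[:,0]<125)&(H[:,1]>120); print("disc",d.sum(),np.round(np.median(P[d],0),1),np.round((P[d].min(0)+P[d].max(0))/2,1))
    r=box(P,(485,124),22)&(P[:,2]>60); print("rod",r.sum(),[ (lo,np.round(P[r&(P[:,2]>lo)&(P[:,2]<=lo+20)].mean(0),1)) for lo in range(60,165,20)])
    # head
    h=box(P,(550,-150),90)
    g=h&(P[:,2]>108)&(P[:,2]<120); q=P[g][:,:2]; rc=cv2.minAreaRect(q.astype(np.float32)); print("grip",g.sum(),np.round(P[g].mean(0),1),rc)
    red=h&((H[:,0]<6)|(H[:,0]>174))&(H[:,1]>150)&(P[:,2]>66)&(P[:,2]<78); print("block",red.sum(),np.round(P[red].mean(0),1),cv2.minAreaRect(P[red][:,:2].astype(np.float32)))
    ft=h&(H[:,1]<90)&(P[:,2]>14)&(P[:,2]<26); print("foot",ft.sum(),np.round(P[ft].mean(0),1),circ(P[ft][:,:2]),cv2.minEnclosingCircle(P[ft][:,:2].astype(np.float32)))
    bd=box(P,(560,-165),140)&(H[:,0]>50)&(H[:,0]<80)&(H[:,1]>100)&(P[:,2]<15); print("board",np.median(P[bd][:,2]),cv2.minAreaRect(P[bd][:,:2].astype(np.float32)))
    w=box(P,(494,160),120)&(P[:,2]>14)&(P[:,2]<26); print("base",cv2.minAreaRect(P[w][:,:2].astype(np.float32)),np.median(P[w][:,2]))
print(R.from_euler('xyz',manip.read_state()["eef_rot"]).as_matrix().round(3))
E
```

```text
scene rim 112 (array([506.95040887, 194.49033927,  39.69231193]), np.float64(1.5748638868194484)) 74.40664598416481
disc 255 [501.7 196.5  60.3] [502.1 195.9  59.4]
rod 110 [(60, array([485.2, 124. ,  68.1])), (80, array([485.5, 123.9,  90.3])), (100, array([484.8, 123.6, 110.4])), (120, array([484.7, 123.7, 130.4])), (140, array([483.7, 124. , 151.2])), (160, array([479.3, 124.4, 160.9]))]
grip 63 [ 551.3 -139.6  113.1] ((550.26513671875, -140.6176300048828), (17.355426788330078, 39.228790283203125), 17.892833709716797)
block 91 [ 569.7 -197.    71.5] ((568.970703125, -196.93997192382812), (38.21017837524414, 32.28611755371094), 16.998653411865234)
foot 196 [ 555.5 -123.    19.8] (array([ 548.15728803, -124.89855256,   23.11289446]), np.float64(8.50165882574438)) ((560.0379028320312, -128.63568115234375), 74.84888458251953)
board 7.811240273038038 ((562.9715576171875, -160.86936950683594), (130.454345703125, 207.55517578125), 8.490416526794434)
base ((493.1922302246094, 159.7589111328125), (189.7610321044922, 123.61510467529297), 69.035400390625) 19.937172762374416
top rim 145 (arra
[... 438 characters left out ...]
3085938), (14.279545783996582, 39.258934020996094), 17.427490234375)
block 122 [ 567.2 -198.6   71.8] ((567.4080200195312, -199.36155700683594), (33.80052947998047, 33.600563049316406), 17.89072036743164)
foot 266 [ 540.9 -124.7   19.9] (array([ 548.37883928, -128.97800267,   25.36633567]), np.float64(8.107633300717)) ((557.9715576171875, -145.4071044921875), 81.62149810791016)
board 7.869429786882392 ((562.3445434570312, -163.0833740234375), (130.30877685546875, 207.88186645507812), 8.4915132522583)
base ((492.9218444824219, 157.1064453125), (190.51356506347656, 120.11991882324219), 69.45862579345703) 19.76549824186145
[[-0.     0.382 -0.924]
 [ 0.    -0.924 -0.382]
 [-1.    -0.     0.   ]]
```

```bash
python3 -m handwheel '[[[0,-20.8,-45.4],0],[[0,-20.8,-45.4],0],[[0,-20.8,-45.4],0],[[0,-20.8,-45.4],0],[[0,-20.8,-45.4],0],[[0,-20.8,-45.4],0],[[0,-20.8,-45.4],0],[[0,-20.8,-45.4],0],[[0,-20.8,-45.4],0],[[0,-20.8,-45.4],0]]' 0 20 && python3 -m handwheel '[[[0,0,0],-0.185],[[0,0,0],-0.185],[[0,0,0],-0.185],[[0,0,0],-0.185],[[0,0,0],-0.185],[[0,0,0],-0.185],[[0,0,0],-0.185],[[0,0,0],-0.185],[[10,0,0],0],[[10,0,0],0]]'
cat >> h.py <<'E'
def tool():
    s=manip.read_state(); M=R.from_euler('xyz',s["eef_rot"]).as_matrix(); return s,np.array(s["eef_pos"]),M
def headpose(c,ctr,z0):
    P,H=cloud(c); h=box(P,ctr,130)
    g=h&(P[:,2]>z0+101)&(P[:,2]<z0+112)&(H[:,2]<120); red=h&((H[:,0]<6)|(H[:,0]>174))&(H[:,1]>150)&(P[:,2]>z0+58)&(P[:,2]<z0+70)
    out={}
    for n,m in (("grip",g),("block",red)):
        if m.sum()<20: continue
        rc=cv2.minAreaRect(P[m][:,:2].astype(np.float32)); out[n]=(m.sum(),np.round(P[m].mean(0),1),np.round(rc[0],1),np.round(rc[1],1),round(rc[2],1))
    return out
E
python3 - <<'E'
from h import *
s,p,M=tool(); print(s["clock"],p.round(1),M.round(3).tolist(),np.round(s["joints"],3),s["wrist_force"])
c=manip.camera("wrist"); save(c,"w1.png"); print(np.round(c["xyz"]),np.round(c["orientation"],3))
print(headpose(c,(550,-150),8))
E
```

```text
clock: 2.25
eef_pos: [551.2, -141.3, 216.5]
eef_rot: [2.306, 1.571, -0.444]
wrist_force: [0.0, -1.0, 0.3]
finger_gap: 93.9
clock: 3.5
eef_pos: [550.0, -142.7, 195.5]
eef_rot: [-2.249, 1.57, 2.76]
wrist_force: [0.5, -0.1, -0.7]
finger_gap: 94.0
3.5 [ 550.  -142.7  195.5] [[-0.0, 0.956, 0.292], [0.0, 0.292, -0.956], [-1.0, -0.0, -0.0]] [-0.318  0.358  1.494  0.     1.29  -0.615] [ 0.53388201 -0.12586051 -0.69901872]
[525. -62. 364.] [-0.292  0.     0.296]
{'grip': (np.int64(903), array([ 548.6, -139.1,  114.3]), array([ 549. , -140.4]), array([13.8, 39.8]), 16.8), 'block': (np.int64(969), array([ 566.7, -198.1,   72.2]), array([ 566.4, -198.1]), array([32.2, 34.5]), 17.7)}
```

View pics/w1.png

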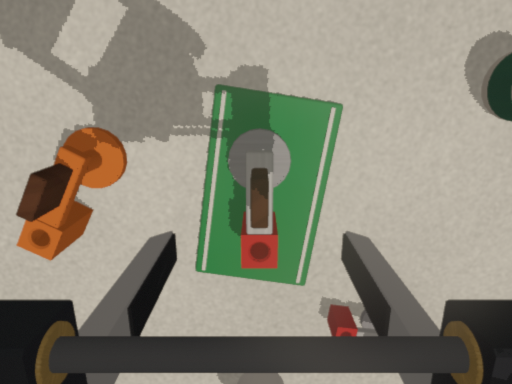

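The wrist view confirms the choice. The red head on the green board is centred between the jaws: grip (260,197), hole (260,250), foot (260,160). The orange head is to the left and the small red one at bottom right. Descending to grasp.

```bash
python3 -m handwheel '[[[15,0,-0.5],0],[[15,0,-0.5],0],[[15,0,-0.5],0],[[15,0,-0.5],0],[[15,0,0],0],[[12,0,0],0],[[9,0,0],0],[[6,0,0],0],[[2.5,0,0],0],[[0,0,0],0]]' 0 20 && python3 -m handwheel '[[[0,0,0],0],[[0,0,0],0],[[0,0,0],0],[[0,0,0],0],[[0,0,0],0],[[0,0,0],0],[[0,0,0],0],[[0,0,0],0],[[0,0,0],0],[[0,0,0],0]]' 255 50
```

```text
clock: 4.8
eef_pos: [549.7, -140.8, 92.1]
eef_rot: [0.971, 1.571, -0.299]
wrist_force: [0.0, 1.2, -0.9]
finger_gap: 93.7
clock: 6.05
eef_pos: [549.6, -140.8, 91.9]
eef_rot: [-0.893, 1.571, -2.163]
wrist_force: [-0.6, 0.2, 0.1]
finger_gap: 13.1
```

```bash
python3 -m handwheel '[[[-4,0,0],0],[[-10,0,0],0],[[-18,0,0],0],[[-24,0,0],0],[[-28,0,0],0],[[-28,0,0],0],[[-28,0,0],0],[[-22,0,0],0],[[-12,0,0],0],[[-6,0,0],0]]'
python3 - <<'E'
from h import *
s,p,M=tool(); print(s["clock"],p.round(1),M.round(3).tolist(),np.round(s["wrist_force"],2),np.round(s["moment"],3),s["finger_gap"])
z0=p[2]+8-90
for n in ("wrist","top","scene"):
    c=manip.camera(n); save(c,n+"2.png"); print(n,headpose(c,(550,-150),z0))
print(np.round([manip.read_state()["wrist_force"]],2))
E
```

```text
clock: 7.3
eef_pos: [549.5, -140.8, 272.7]
eef_rot: [0.98, 1.57, -0.29]
wrist_force: [0.4, -0.5, -5.1]
finger_gap: 13.7
7.3 [ 549.5 -140.8  272.7] [[0.001, 0.955, 0.296], [-0.0, 0.296, -0.955], [-1.0, 0.0, 0.0]] [ 0.44 -0.46 -5.08] [-0.075 -0.115 -0.033] 13.725228540304938
wrist {'grip': (np.int64(2785), array([ 548. , -137.5,  295.7]), array([ 545.2, -140.3]), array([40.5, 34.2]), 83.3), 'block': (np.int64(438), array([ 566.4, -197.2,  252.3]), array([ 565.6, -194.7]), array([21.4, 25.9]), 17.4)}
top {}
scene {'block': (np.int64(112), array([ 569. , -196.8,  251.8]), array([ 568.8, -196.8]), array([36.6, 32.8]), 17.0)}
[[ 0.25  0.36 -4.14]]
```

View pics/wrist2.png

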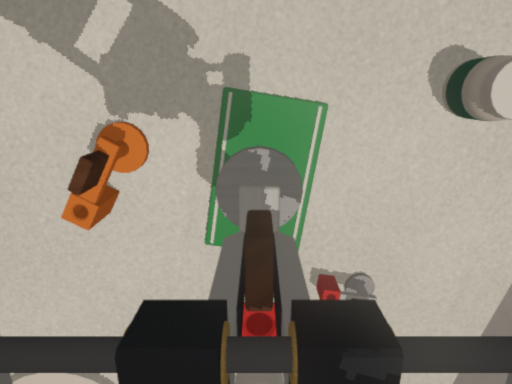

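The head is in hand and upright: block top measured at 252 against 252.8 expected, hole at (260,323), weight about 4.6 N. Next I go beside the rod and square up, so the wrist camera sees both the rod and the hole.

```bash
python3 -m handwheel '[[[0,4.5,-14],0],[[0,9.2,-28.5],0],[[0,13.8,-43],0],[[0,13.8,-43],0],[[0,13.8,-43],0],[[0,13.8,-42],0],[[0,12,-38],0],[[0,7.4,-22],0],[[0,3.8,-12],0],[[0,0,0],0.061]]' && python3 -m handwheel '[[[0,0,0],0.1],[[0,0,0],0.1],[[0,0,0],0.1],[[0,0,0],0.1],[[0,0,0],0.1],[[0,0,0],0.1],[[0,0,0],0],[[0,0,0],0],[[0,0,0],0],[[0,0,0],0]]'
cat >> h.py <<'E'
def rays(c,uv):
    K=np.array(c["mtx"]); uv=np.atleast_2d(uv); d=np.stack([(uv[:,0]-K[0,2])/K[0,0],-(uv[:,1]-K[1,2])/K[1,1],-np.ones(len(uv))],1)
    return d@camR(c).T
def at_z(c,uv,z):
    d=rays(c,uv); o=np.array(c["xyz"]); return o+d*((z-o[2])/d[:,2])[:,None]
E
python3 - <<'E'
from h import *
s,p,M=tool(); print(s["clock"],p.round(1),M.round(3).tolist(),np.round(s["wrist_force"],2),s["finger_gap"])
c=manip.camera("wrist"); save(c,"w3.png"); z0=p[2]-83.9
print(headpose(c,p[:2],z0),"z0",z0)
P,H=cloud(c); b=box(P,(481,123),25)
for lo in (30,60,90,120,140,150,156,160): 
    m=b&(P[:,2]>lo)&(P[:,2]<lo+8); print(lo,m.sum(),P[m].mean(0).round(1))
rim=box(P,(506,193),50)&(P[:,2]>72)&(P[:,2]<78); print("rim",rim.sum(),circ(P[rim][:,:2]))
w=box(P,(494,160),120)&(P[:,2]>14)&(P[:,2]<26); print("base",w.sum(),cv2.minAreaRect(P[w][:,:2].astype(np.float32)))
for t in("guide_rod","head","disc"):
    for d in manip.cut_out(t,"wrist")[:2]: print(t,d["confidence"],d["centre"])
E
```

```text
clock: 8.7
eef_pos: [552.5, 160.1, 271.5]
eef_rot: [-1.746, 1.57, -3.077]
wrist_force: [0.6, -0.2, -4.0]
finger_gap: 13.5
clock: 9.95
eef_pos: [552.9, 159.1, 271.9]
eef_rot: [-1.738, 1.571, 2.615]
wrist_force: [-0.0, 0.7, -4.2]
finger_gap: 13.5
9.95 [552.9 159.1 271.9] [[-0.0, 0.936, -0.352], [0.0, -0.352, -0.936], [-1.0, -0.0, -0.0]] [-0.01  0.69 -4.18] 13.452073073702076
{'grip': (np.int64(2803), array([553.5, 162.6, 294.4]), array([556. , 159.7]), array([34.2, 40.7]), 2.3), 'block': (np.int64(491), array([531.1, 103.2, 251.1]), array([532.3, 106.3]), array([26.2, 21.4]), 69.1)} z0 188.0409316938525
30 29 [482.5 129.3  33.7]
60 33 [482.5 129.3  64.5]
90 40 [482.5 129.3  93.9]
120 55 [482.5 129.6 123.8]
140 66 [482.7 129.3 144.2]
150 138 [481.2 127.7 154.7]
156 131 [479.6 126.  159.1]
160 49 [478.5 125.5 160.7]
rim 719 (array([505.29330202, 195.36318536,  39.598173  ]), np.float64(1.199479847235311))
base 5090 ((491.5751953125, 160.57376098632812), (188.4702606201172, 120.18433380126953), 69.35810089111328)
guide_rod 0.86 [204.8, 235.7]
head 0.94 [261.3, 208.3]
head 0.61 [466.4, 378.2]
disc 0.78 [203.2, 152.0]
```

View pics/w3.png

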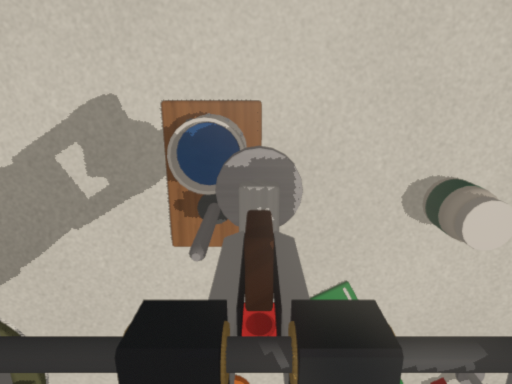

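The view shows the rod tip at about (197,254), the mould at (206,153), the hole at (260,323) and the jar at right. I compute the hole-to-rod offset from this one picture.

Run:
```python
from h import *
s,p,M=tool(); c=manip.camera("wrist"); im=c["pixels"]
cr=im[300:345,235:285]; hsv=cv2.cvtColor(cr,cv2.COLOR_RGB2HSV)
v=hsv[:,:,2].astype(int); print(v[3:40:2,5:46:2])
tip=im[235:270,180:220]; print(cv2.cvtColor(tip,cv2.COLOR_RGB2GRAY)[::2,::2])
P,H=cloud(c); z=c["z_map"]
for uv in [(260,323),(197,254)]: print(uv,z[uv[1]-1:uv[1]+2,uv[0]-1:uv[0]+2].round(1).tolist())
big=np.vstack([cv2.resize(im[295:345,220:300],(640,400),interpolation=1)[:300], cv2.resize(im[230:270,170:250],(640,320),interpolation=1)[:300]])
cv2.imwrite("pics/w4.png",big[:,:,::-1])
```

```text
[[ 29  29 106  59  58  58  56  56  54  55  55  54  55  56  56  55  68  82
   34  35  43]
 [ 29  34 127  59  56  55  55  54  55  55  54  56  55  56  56  56  79 109
   34  33  39]
 [ 29  35 147  62  54  54  54  54  53  55  55  55  56  56  56  55  96 114
   33  33  38]
 [ 29  41 160 108  54  53  54  55  55  56  55  54  56  57  57  56 152 128
   36  37  38]
 [ 30  51 165 166 144 137 137 136 135 133 133 135 136 137 137 154 170 131
   36  36  37]
 [ 30  54 166 174 173 169 159 138 121 114 116 121 140 157 170 173 173 148
   40  35  38]
 [ 29  65 171 173 165 147 117 108 105 106 106 105 106 114 143 164 172 163
   43  35  39]
 [ 29  69 172 165 136 117 114 107 106 106 105 104 104 104 107 137 162 168
   45  35  40]
 [ 30  81 166 155 120 116 114 110 106 106 106 105 104 104 103 110 142 163
   52  33  39]
 [ 27  82 164 135 119 117 114 110 105 105 106 105 104 104 104 102 132 148
   53  34  38]
 [ 29  99 163 126 119 115 113 110 107 105 106 104 105 104 103 101 125 137
   62  34  39]
 [ 29 119 164 128 118 116 113 110 108 106 105 105 104 104 103 101 126 136
   58  34  41]
 [ 28 125 165 136 118 116 113 11
[... 1782 characters left out ...]
 [183 181 182 184 187 183 180 182 180 182 182 182 182 182 180 182 184 184
  179 109]
 [181 183 183 182 184 184 183 185 185 183 180 181 180 182 186 186 183 181
  168 101]
 [185 181 180 183 186 187 186 187 184 183 183 181 186 183 185 182 180 181
  141  99]
 [185 185 184 184 185 189 185 180 182 184 186 187 190 185 186 182 181 183
  126  99]]
(260, 323) [[239.39999389648438, 238.8000030517578, 239.6999969482422], [237.5, 238.60000610351562, 238.39999389648438], [237.89999389648438, 237.8000030517578, 237.3000030517578]]
(197, 254) [[308.79998779296875, 309.3999938964844, 310.1000061035156], [308.70001220703125, 308.8999938964844, 307.8999938964844], [309.1000061035156, 309.0, 309.6000061035156]]
```

View pics/w4.png

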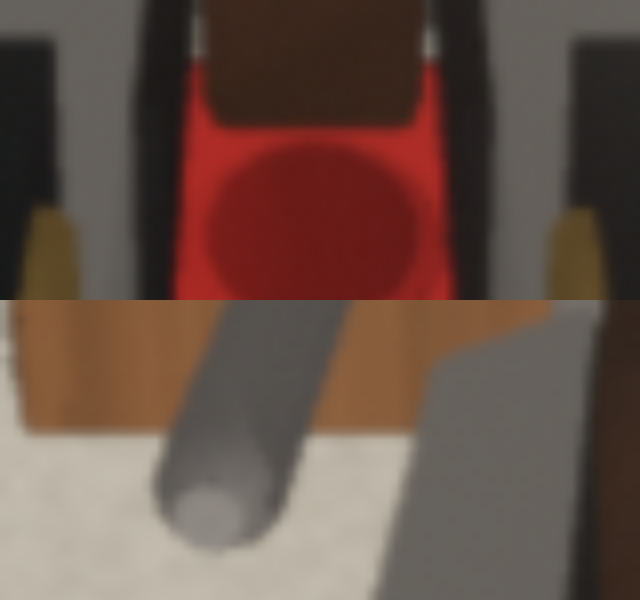

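The crop shows the hole ellipse centred at px (259.0,324) and the flat of the rod tip at px (196,257).

Run:
```python
from h import *
s,p,M=tool(); c=manip.camera("wrist"); print(p)
h=at_z(c,(259,324),p[2]-83.9+64)[0]; r=at_z(c,(196,256.9),160)[0]
yaw=np.deg2rad(69.36); u=np.array([np.cos(yaw),np.sin(yaw)])
for nm,rr in (("tip",r[:2]),("base",np.array([478.5,125.4]))):
    d=np.array([*(rr-h[:2]),0]); print(nm,rr,"hole",h.round(1),"world shift",d.round(1),"tool",(M.T@d).round(1))
print("hole rel TCP in tool",(M.T@np.array([*(h[:2]-p[:2]),0])).round(1)," toolyaw",np.degrees(np.arctan2(M[1,1],M[0,1])))
```

```text
[552.89635434 159.13112264 271.93309561]
tip [478.97389301 124.42651328] hole [531.6 103.7 252. ] world shift [-52.6  20.7   0. ] tool [  0.  -56.6  -0.9]
base [478.5 125.4] hole [531.6 103.7 252. ] world shift [-53.1  21.7   0. ] tool [  0.  -57.3  -1.6]
hole rel TCP in tool [ 0.  -0.4 59.4]  toolyaw -20.62177463320263
```

```bash
python3 -m handwheel '[[[0,-5,0],0],[[0,-10,-0.3],0],[[0,-13,-0.3],0],[[0,-13,-0.3],0],[[0,-10,-0.4],0],[[0,-6,0],0],[[8,0,0],0],[[8,0,0],0],[[6,0,0],0],[[2.5,0,0],0]]' && python3 -m handwheel '[[[0,0,0],0],[[0,0,0],0],[[0.5,0,0],0],[[0.5,0,0],0],[[0.5,0,0],0],[[0.5,0,0],0],[[0.5,0,0],0],[[0.3,0,0],0],[[0.2,0,0],0],[[0,0,0],0]]'
```

```text
clock: 11.5
eef_pos: [500.0, 180.3, 246.8]
eef_rot: [-0.938, 1.57, -2.869]
wrist_force: [-0.0, -0.3, -5.0]
finger_gap: 13.4
clock: 12.75
eef_pos: [500.0, 180.5, 244.4]
eef_rot: [-1.109, 1.571, -3.04]
wrist_force: [-0.0, 0.1, -3.8]
finger_gap: 13.8
```

```bash
python3 -m handwheel '[[[0.3,0,0],0],[[0.3,0,0],0],[[0.3,0,0],0],[[0.3,0,0],0],[[0.3,0,0],0],[[0.2,0,0],0],[[0.2,0,0],0],[[0,0,0],0],[[0,0,0],0],[[0,0,0],0]]' && python3 -m handwheel '[[[0.3,0,0],0],[[0.3,0,0],0],[[0.3,0,0],0],[[0.3,0,0],0],[[0.3,0,0],0],[[0.2,0,0],0],[[0.2,0,0],0],[[0,0,0],0],[[0,0,0],0],[[0,0,0],0]]'
```

```text
clock: 14.0
eef_pos: [500.0, 180.5, 242.6]
eef_rot: [2.149, 1.571, 0.219]
wrist_force: [0.0, -0.4, -5.2]
finger_gap: 13.7
clock: 15.25
eef_pos: [500.0, 180.5, 240.7]
eef_rot: [2.505, 1.571, 0.575]
wrist_force: [-0.3, -0.3, -4.2]
finger_gap: 13.7
```

Run:
```python
from h import *
for i in range(3):
    c=manip.camera("wrist"); s,p,M=tool(); print(s["clock"],p.round(2),np.round(s["wrist_force"],2),np.round(s["moment"],3))
save(c,"w5.png")
sc=manip.camera("scene"); im=sc["pixels"][110:230,230:350]; cv2.imwrite("pics/s5.png",cv2.resize(im,(600,600),interpolation=cv2.INTER_CUBIC)[:,:,::-1])
```

```text
15.3 [500.02 180.48 240.66] [ 0.47  0.18 -4.8 ] [ 0.019 -0.065 -0.033]
15.35 [500.02 180.46 240.64] [-0.    0.33 -4.03] [ 0.072 -0.063 -0.019]
15.4 [500.03 180.46 240.68] [-0.38 -0.74 -4.52] [ 0.036 -0.06   0.014]
```

View pics/s5.png

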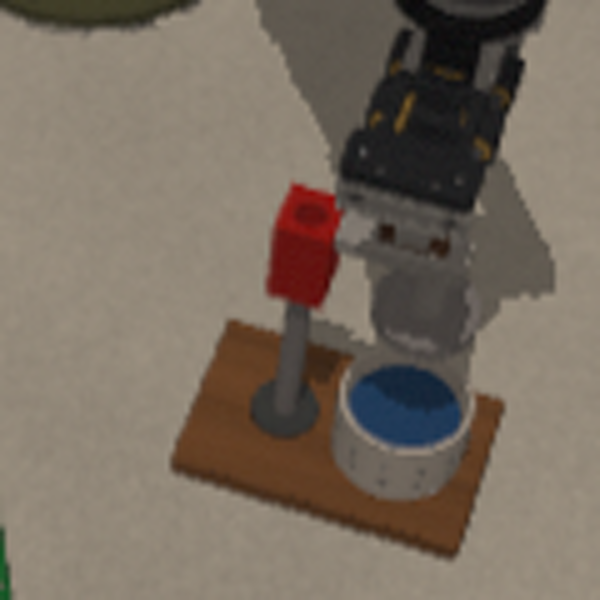

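The picture shows the block sitting over the rod with the foot above the mould. At underside 156.8, below the 160 tip, there is no contact force, so the tip is in the hole.

```bash
Z='0'; python3 -m handwheel '[[[0.5,0,0],0],[[0.5,0,0],0],[[0.5,0,0],0],[[0.5,0,0],0],[[0.5,0,0],0],[[0.5,0,0],0],[[0,0,0],0],[[0,0,0],0],[[0,0,0],0],[[0,0,0],0]]'
python3 - <<'E'
from h import *
s,p,M=tool(); print(p.round(2),np.round(M.T@s["wrist_force"],2),np.round(M.T@s["moment"],3))
E
```

```text
clock: 16.7
eef_pos: [500.0, 180.5, 237.7]
eef_rot: [2.923, 1.571, 0.992]
wrist_force: [-0.5, -0.1, -4.4]
finger_gap: 13.7
[500.02 180.47 237.66] [ 4.37 -0.48  0.25] [-0.044 -0.009  0.093]
```

```bash
python3 -m handwheel '[[[0.5,0,0],0],[[0.5,0,0],0],[[0.5,0,0],0],[[0.5,0,0],0],[[0.5,0,0],0],[[0.5,0,0],0],[[0,0,0],0],[[0,0,0],0],[[0,0,0],0],[[0,0,0],0]]'
python3 - <<'E'
from h import *
s,p,M=tool(); print(p.round(2),np.round(M.T@s["wrist_force"],2),np.round(M.T@s["moment"],3))
E
```

```text
clock: 17.95
eef_pos: [500.0, 180.5, 234.7]
eef_rot: [-0.697, 1.571, -2.628]
wrist_force: [-0.7, -0.2, -5.6]
finger_gap: 13.7
[499.99 180.46 234.66] [ 5.57 -0.62  0.43] [-0.003 -0.005  0.069]
```

```bash
python3 -m handwheel '[[[2,0,0],0],[[2,0,0],0],[[2,0,0],0],[[2,0,0],0],[[2,0,0],0],[[2,0,0],0],[[2,0,0],0],[[2,0,0],0],[[2,0,0],0],[[2,0,0],0]]'
python3 - <<'E'
from h import *
s,p,M=tool(); print(p.round(2),np.round(M.T@s["wrist_force"],2),np.round(M.T@s["moment"],3))
E
```

```text
clock: 19.2
eef_pos: [500.0, 180.5, 214.5]
eef_rot: [0.439, 1.571, -1.492]
wrist_force: [-0.2, 0.1, -4.8]
finger_gap: 14.0
[500.01 180.46 214.51] [ 4.75 -0.24 -0.05] [-0.064  0.039  0.086]
```

```bash
python3 -m handwheel '[[[4,0,0],0],[[5,0,0],0],[[5,0,0],0],[[5,0,0],0],[[5,0,0],0],[[5,0,0],0],[[5,0,0],0],[[5,0,0],0],[[4,0,0],0],[[4,0,0],0]]'
python3 - <<'E'
from h import *
s,p,M=tool(); print(p.round(2),np.round(M.T@s["wrist_force"],2),np.round(M.T@s["moment"],3))
c=manip.camera("scene"); im=c["pixels"][140:240,250:350]; cv2.imwrite("pics/s6.png",cv2.resize(im,(500,500),interpolation=cv2.INTER_CUBIC)[:,:,::-1])
E
```

```text
clock: 20.45
eef_pos: [500.0, 180.5, 167.4]
eef_rot: [2.283, 1.571, 0.352]
wrist_force: [-0.6, 0.1, -4.5]
finger_gap: 14.0
[500.04 180.47 167.42] [ 4.48 -0.59  0.13] [-0.01 -0.01  0.1 ]
```

View pics/s6.png

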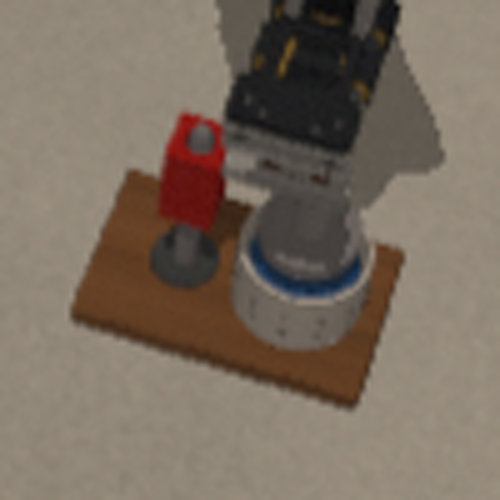

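The rod now emerges through the hole and the foot is over the mould opening. Continuing down to just above the disc.

```bash
python3 -m handwheel '[[[1.5,0,0],0],[[1.5,0,0],0],[[1.5,0,0],0],[[1.5,0,0],0],[[2,0,0],0],[[2,0,0],0],[[2,0,0],0],[[2,0,0],0],[[2,0,0],0],[[1.5,0,0],0]]'
python3 - <<'E'
from h import *
s,p,M=tool(); print(p.round(2),np.round(M.T@s["wrist_force"],2),np.round(M.T@s["moment"],3))
E
```

```text
clock: 21.75
eef_pos: [500.0, 180.4, 150.0]
eef_rot: [-0.826, 1.571, -2.756]
wrist_force: [-0.5, -0.1, -3.7]
finger_gap: 13.6
[500.   180.44 150.  ] [ 3.69 -0.45  0.22] [-0.032 -0.018  0.019]
```

```bash
python3 -m handwheel '[[[1,0,0],0],[[1,0,0],0],[[1,0,0],0],[[1,0,0],0],[[1,0,0],0],[[1,0,0],0],[[1,0,0],0],[[0.7,0,0],0],[[0.7,0,0],0],[[0.7,0,0],0]]'
python3 - <<'E'
from h import *
s,p,M=tool(); print(p.round(2),np.round(M.T@s["wrist_force"],2),np.round(M.T@s["moment"],3))
E
```

```text
clock: 23.0
eef_pos: [500.1, 180.4, 141.2]
eef_rot: [2.09, 1.571, 0.159]
wrist_force: [-0.6, 0.3, 2.2]
finger_gap: 13.5
[500.08 180.45 141.15] [-2.21 -0.64 -0.08] [-0.006 -0.223 -0.293]
```

Contact was made where expected, with about 6.7 N on the disc, which is the post sliding. The seat is no higher than 54 mm, so I take 2 mm now and then small steps.

```bash
python3 -m handwheel '[[[0.3,0,0],0],[[0.3,0,0],0],[[0.3,0,0],0],[[0.3,0,0],0],[[0.3,0,0],0],[[0.3,0,0],0],[[0.2,0,0],0],[[0,0,0],0],[[0,0,0],0],[[0,0,0],0]]'
python3 - <<'E'
from h import *
s,p,M=tool(); print(p.round(2),np.round(M.T@s["wrist_force"],2),np.round(M.T@s["moment"],3),[round(manip.read_state()["wrist_force"][2],2) for _ in range(3)])
E
```

```text
clock: 24.25
eef_pos: [500.1, 180.5, 139.1]
eef_rot: [2.559, 1.571, 0.629]
wrist_force: [-0.2, -0.5, 1.6]
finger_gap: 13.8
[500.05 180.49 139.05] [-1.61 -0.05  0.54] [ 0.026 -0.062  0.005] [np.float64(1.61), np.float64(1.61), np.float64(1.61)]
```

```bash
python3 -m handwheel '[[[0.1,0,0],0],[[0.1,0,0],0],[[0.1,0,0],0],[[0.1,0,0],0],[[0.1,0,0],0],[[0.1,0,0],0],[[0.1,0,0],0],[[0.1,0,0],0],[[0.1,0,0],0],[[0.1,0,0],0]]'
```

```text
clock: 25.5
eef_pos: [500.0, 180.5, 138.1]
eef_rot: [2.488, 1.571, 0.557]
wrist_force: [-0.7, -0.9, 1.0]
finger_gap: 13.8
```

```bash
python3 -m handwheel '[[[0.1,0,0],0],[[0.1,0,0],0],[[0.1,0,0],0],[[0.1,0,0],0],[[0.1,0,0],0],[[0.1,0,0],0],[[0.1,0,0],0],[[0.1,0,0],0],[[0.1,0,0],0],[[0,0,0],0]]'
```

```text
clock: 26.75
eef_pos: [500.0, 180.5, 137.2]
eef_rot: [1.815, 1.571, -0.116]
wrist_force: [-0.5, -0.3, 2.5]
finger_gap: 13.8
```

```bash
python3 -m handwheel '[[[0.1,0,0],0],[[0.1,0,0],0],[[0.1,0,0],0],[[0.1,0,0],0],[[0.1,0,0],0],[[0.1,0,0],0],[[0.1,0,0],0],[[0.1,0,0],0],[[0.1,0,0],0],[[0,0,0],0]]'
```

```text
clock: 28.0
eef_pos: [500.1, 180.5, 136.8]
eef_rot: [2.16, 1.57, 0.229]
wrist_force: [-2.9, -1.8, 9.2]
finger_gap: 14.0
```

```bash
python3 - <<'E'
from h import *
for i in range(4):
    c=manip.camera("wrist"); s,p,M=tool(); print(s["clock"],p.round(2),np.round(M.T@s["wrist_force"],2),np.round(M.T@s["moment"],3))
E
python3 -m handwheel '[[[0.1,0,0],0],[[0.1,0,0],0],[[0,0,0],0],[[0,0,0],0],[[0,0,0],0],[[0,0,0],0],[[0,0,0],0],[[0,0,0],0],[[0,0,0],0],[[0,0,0],0]]'
python3 - <<'E'
from h import *
for i in range(4):
    c=manip.camera("wrist"); s,p,M=tool(); print(s["clock"],p.round(2),np.round(M.T@s["wrist_force"],2),np.round(M.T@s["moment"],3))
E
```

```text
28.05 [500.1  180.48 136.79] [-9.82 -2.23  1.48] [-0.035 -0.485 -0.506]
28.1 [500.1  180.47 136.79] [-8.17 -1.64  1.7 ] [ 0.03  -0.442 -0.54 ]
28.15 [500.1  180.48 136.79] [-9.31 -1.95  3.2 ] [-0.003 -0.485 -0.5  ]
28.2 [500.1  180.48 136.79] [-8.77 -1.44  2.05] [-0.018 -0.426 -0.489]
clock: 29.45
eef_pos: [500.1, 180.5, 136.7]
eef_rot: [2.242, 1.57, 0.311]
wrist_force: [-2.2, -2.0, 10.4]
finger_gap: 13.7
29.5 [500.13 180.51 136.75] [-10.71  -2.79   1.89] [-0.054 -0.562 -0.622]
29.55 [500.12 180.49 136.71] [-9.8  -3.09  2.79] [ 0.038 -0.522 -0.556]
29.6 [500.12 180.49 136.72] [-10.8   -3.42   2.21] [-0.016 -0.545 -0.598]
29.65 [500.12 180.47 136.7 ] [-9.53 -1.96  2.37] [ 0.025 -0.536 -0.571]
```

The force is 10.3 + 4.5 ≈ 15 N on the disc. The stop came 7 mm below the start, and the stiffness is close to the ring's 20 N/mm, so the disc is seated. I hold one more full call, then ease off and open.

```bash
python3 -m handwheel '[[[0,0,0],0],[[0,0,0],0],[[0,0,0],0],[[0,0,0],0],[[0,0,0],0],[[0,0,0],0],[[0,0,0],0],[[0,0,0],0],[[0,0,0],0],[[0,0,0],0]]'
python3 - <<'E'
from h import *
f=[]
for i in range(6):
    c=manip.camera("wrist"); s,p,M=tool(); f.append(M.T@s["wrist_force"])
print(s["clock"],p.round(2),np.mean(f,0).round(2)); print(manip.cut_out("disc","wrist")[:1] and 1)
E
```

```text
clock: 30.9
eef_pos: [500.1, 180.5, 136.7]
eef_rot: [2.201, 1.57, 0.27]
wrist_force: [-2.7, -1.3, 10.2]
finger_gap: 13.6
31.2 [500.13 180.51 136.74] [-10.49  -2.54   2.71]
1
```

I check that this is not a jam on the rod: relieve the small side load (2.5 N) and see whether the stop stays.

```bash
python3 -m handwheel '[[[0,-0.1,0.1],0],[[0,-0.1,0.1],0],[[0,-0.1,0.1],0],[[0,0,0],0],[[0,0,0],0],[[0,0,0],0],[[0,0,0],0],[[0,0,0],0],[[0,0,0],0],[[0,0,0],0]]'
python3 - <<'E'
from h import *
f=[];m=[]
for i in range(6):
    c=manip.camera("wrist"); s,p,M=tool(); f.append(M.T@s["wrist_force"]); m.append(M.T@s["moment"])
print(s["clock"],p.round(2),np.mean(f,0).round(2),np.mean(m,0).round(3))
E
```

```text
clock: 32.5
eef_pos: [500.0, 180.4, 136.7]
eef_rot: [2.279, 1.57, 0.348]
wrist_force: [-1.6, -1.3, 8.5]
finger_gap: 13.7
32.8 [499.99 180.42 136.72] [-8.53 -1.24  1.26] [-0.004 -0.189 -0.235]
```

Side load halved and vertical dropped 2 N, so part of the load went through the rod. I relieve the rest and press again.

```bash
python3 -m handwheel '[[[0,-0.1,0.1],0],[[0,-0.1,0.1],0],[[0,0,0],0],[[0.1,0,0],0],[[0.1,0,0],0],[[0,0,0],0],[[0,0,0],0],[[0,0,0],0],[[0,0,0],0],[[0,0,0],0]]'
python3 - <<'E'
from h import *
f=[];m=[]
for i in range(6):
    c=manip.camera("wrist"); s,p,M=tool(); f.append(M.T@s["wrist_force"]); m.append(M.T@s["moment"])
print(s["clock"],p.round(2),np.mean(f,0).round(2),np.mean(m,0).round(3))
E
```

```text
clock: 34.05
eef_pos: [499.9, 180.4, 136.7]
eef_rot: [2.279, 1.569, 0.348]
wrist_force: [-0.2, -0.1, 8.5]
finger_gap: 13.7
34.35 [499.93 180.39 136.71] [-9.4  -0.35  0.31] [ 0.002 -0.076 -0.149]
```

```bash
python3 -m handwheel '[[[0.1,0,0],0],[[0.1,0,0],0],[[0,0,0],0],[[0,0,0],0],[[0,0,0],0],[[0,0,0],0],[[0,0,0],0],[[0,0,0],0],[[0,0,0],0],[[0,0,0],0]]'
python3 - <<'E'
from h import *
f=[];m=[]
for i in range(6):
    c=manip.camera("wrist"); s,p,M=tool(); f.append(M.T@s["wrist_force"]); m.append(M.T@s["moment"])
print(s["clock"],p.round(2),np.mean(f,0).round(2),np.mean(m,0).round(3))
E
python3 -m handwheel '[[[0,0,0],0],[[0,0,0],0],[[0,0,0],0],[[0,0,0],0],[[0,0,0],0],[[0,0,0],0],[[0,0,0],0],[[0,0,0],0],[[0,0,0],0],[[0,0,0],0]]'
python3 - <<'E'
from h import *
f=[];m=[]
for i in range(4):
    c=manip.camera("wrist"); s,p,M=tool(); f.append(M.T@s["wrist_force"]); m.append(M.T@s["moment"])
print(s["clock"],p.round(2),np.mean(f,0).round(2),np.mean(m,0).round(3))
E
```

```text
clock: 35.6
eef_pos: [499.9, 180.4, 136.7]
eef_rot: [2.27, 1.569, 0.339]
wrist_force: [-0.9, -1.1, 11.9]
finger_gap: 13.9
35.9 [499.93 180.4  136.67] [-11.7   -0.6    1.21] [-0.011 -0.166 -0.284]
clock: 37.15
eef_pos: [499.9, 180.4, 136.7]
eef_rot: [2.276, 1.569, 0.345]
wrist_force: [-0.8, -0.1, 12.1]
finger_gap: 13.9
37.35 [499.95 180.41 136.68] [-10.65  -1.02   0.52] [-0.003 -0.18  -0.274]
```

About 15.5 N has been held for over 1.5 s with little side load. Easing off, then opening.

```bash
python3 -m handwheel '[[[-0.2,0,0],0],[[-0.2,0,0],0],[[-0.2,0,0],0],[[-0.2,0,0],0],[[-0.2,0,0],0],[[0,0,0],0],[[0,0,0],0],[[0,0,0],0],[[0,0,0],0],[[0,0,0],0]]'
```

```text
clock: 38.6
eef_pos: [499.7, 180.3, 136.7]
eef_rot: [2.294, 1.57, 0.364]
wrist_force: [4.9, 2.1, 2.9]
finger_gap: 13.3
```

```bash
python3 -m handwheel '[[[0,0.1,-0.1],0],[[0,0.1,-0.1],0],[[0,0.1,-0.1],0],[[0,0.1,-0.1],0],[[0,0,0],0],[[0,0,0],0],[[0,0,0],0],[[0,0,0],0],[[0,0,0],0],[[0,0,0],0]]' && python3 -m handwheel '[[[0,0,0],0],[[0,0,0],0],[[0,0,0],0],[[0,0,0],0],[[0,0,0],0],[[0,0,0],0],[[0,0,0],0],[[0,0,0],0],[[0,0,0],0],[[0,0,0],0]]' 0 20
```

```text
clock: 39.85
eef_pos: [499.8, 180.4, 136.7]
eef_rot: [-0.606, 1.571, -2.537]
wrist_force: [2.4, 0.1, 4.9]
finger_gap: 13.9
clock: 41.1
eef_pos: [499.9, 180.4, 136.7]
eef_rot: [0.033, 1.571, -1.897]
wrist_force: [-0.2, 0.9, 0.1]
finger_gap: 94.2
```

Released. Now retract upward and look.

```bash
python3 -m handwheel '[[[-4,0,0],0],[[-8,0,0],0],[[-14,0,0],0],[[-16,0,0],0],[[-16,0,0],0],[[-16,0,0],0],[[-16,0,0],0],[[-14,0,0],0],[[-10,0,0],0],[[-6,0,0],0]]'
python3 - <<'E'
from h import *
s,p,M=tool(); c=manip.camera("wrist"); sc=manip.camera("scene")
print(s["clock"],p.round(1),headpose(c,(495,160),52.8))
P,H=cloud(c)
hsv=cv2.cvtColor(sc["pixels"],cv2.COLOR_RGB2HSV)
g=box(P,(500,180),35)&(P[:,2]>152)&(P[:,2]<166); print("grip top z",np.median(P[g][:,2]),P[g][:,2].std())
r=box(P,(479,125),25)&(P[:,2]>108)&(P[:,2]<125)&((H[:,0]<6)|(H[:,0]>174)); A=np.c_[P[r],np.ones(r.sum())]; k=np.linalg.lstsq(np.c_[P[r][:,:2],np.ones(r.sum())],P[r][:,2],rcond=None)[0]; print("block top",np.median(P[r][:,2]),"slopes deg",np.degrees(k[:2]).round(1))
a=c["pixels"]; b=cv2.resize(sc["pixels"][120:240,230:350],(384,384),interpolation=cv2.INTER_CUBIC)
cv2.imwrite("pics/f.png",cv2.resize(np.hstack([a,b]),(800,343))[:,:,::-1])
E
```

```text
clock: 42.35
eef_pos: [499.9, 180.4, 257.1]
eef_rot: [2.305, 1.571, 0.374]
wrist_force: [0.3, -0.9, 0.2]
finger_gap: 94.1
42.35 [499.9 180.4 257.1] {'grip': (np.int64(957), array([497.1, 174.6, 159. ]), array([491.9, 160.9]), array([82.1, 14. ]), 69.8), 'block': (np.int64(666), array([479.4, 128. , 117.3]), array([478.6, 124.8]), array([34.6, 33.2]), 68.8)}
grip top z 159.3945532046674 1.2460537245649739
block top 117.37590702835169 slopes deg [-0.3 -1.1]
```

View pics/f.png

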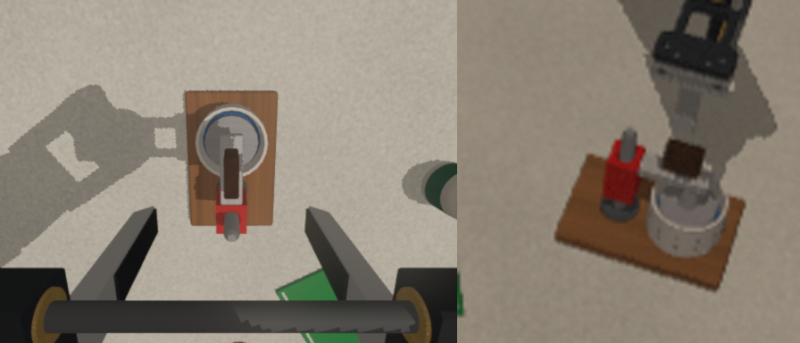

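```bash
python3 -c "
from cell import manip; print(manip.sign_off())"
```

```text
the job is handed in; nothing more can be done
None
```

The job is handed in, at about 42 s of the 64 s allowed. The press head rests upright and square on the disc in the mould, and the gripper is open and clear above it.

- **Head:** I took the larger red head from the green board, not the orange one or the small red one. I lowered it over the rod in the grip the whole way, with no measurable force on it until the foot met the disc.
- **Pressing:** The disc slid at about 6–7 N and stopped about 7 mm below its start, which is inside the 6–20 mm range. I held it at roughly 15–16 N for over 1.5 s. The highest reading on the disc was about 17 N, but I only read force at the end of moves and in pauses, not continuously.
- **Side load:** While first pressing, a side load of about 3.5 N showed that part of the force was going into the rod. I relieved most of it and pressed again. The stop stayed at the same depth, so I took the disc as seated.
- **Letting go:** I eased off before opening. That brought back a side load of about 5 N, which I reduced to about 2.4 N before opening.
- **Last checks:** The head's underside is about 53 mm above the table, measured at both the grip top and the block top. The block top is tilted by about 1°, within measuring noise. Jar, bottle and cup were not touched. The disc itself is hidden under the foot, so its seating is judged from force and depth only.

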